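# Snap the retaining clip onto the pivot shaft

## Task

Take the orange-handled fork tool by its handle and with it push the brass E-clip along the fixture plate, sideways into the groove of the steel shaft, until it snaps fully home. Then stand the orange fork upright on the bench, off the fixture. Do not touch the clip with the gripper, and leave the blue-handled fork where it is.

Things in the scene. Friction and masses are not known exactly. Their poses are not given: they have to be found in the camera images.
- fork_wide: Loose fork tool with orange handle, about 250 g, standing on its foot. Origin: underside, midway between the prong tips; x forward out of the prongs, z up. Foot 10 mm thick: two prongs x 0 to -42 mm, 36 mm wide overall, 20 mm gap; then a plate 48 mm wide, x -38 to -90. Upright handle 24 mm (y) by 30 mm (x), centred at x -64, z 10 to 100 mm; grip across y at about z 75.
- fork_narrow: A bystander to leave alone: a fork tool with a blue handle and only an 8 mm gap between its prongs; otherwise the same outer sizes, origin and axes as the orange one.
- clip: Brass E-clip, 6 mm thick, 41 mm wide, 50 g, loose and flat on the plate. Origin: underside, centre of the shaft seat; x out of its mouth, toward the shaft. Flat back at x -25 mm (y +-18), with a boss 12 mm wide to x -28 that fits between the fork prongs. Spring arms reach x +15; they spread round the shaft under about 5 N when the origin is 20 mm short of the shaft axis and snap home from 10 mm.
- shaft_fixture: Fixed plate, x -135 to 45 mm, 100 wide, 16 thick, with an upright steel shaft. Origin: on the bench under the shaft axis; x is the push direction, away from the robot. Shaft 30 mm wide, top 29.5 mm above the plate; its 22 mm groove is the lowest 9.5 mm, on the plate. Guide rails 8 mm high, x -55 to 25, 52 mm apart. Home: clip origin on the shaft axis (2 mm play).
There are look-alikes about, which are no part of the job. What is shaped like the fork_wide but green, pink or purple is not meant.

How it is judged:
By the outcome, as a careful person would: the job done as asked, in the order asked, and still so for the second after the job is handed in, with the robot touching nothing.
It also fails if it takes over 59 s, if anything falls off the work surface, if the arm or the gripper's body presses on something with over 40 N, if the wrist force passes 120 N, or if a joint passes its speed limit or range.

## Robot

A 6-joint arm with a two-finger parallel gripper is mounted at the origin on the work surface; the furniture and walls round the work are solid. World frame = base frame: x ahead of the robot, y to its left, z up, the work surface at z = 0. Lengths are in m, angles in rad, forces in N, time in s.
With the tool pointing down it reaches from about 0.225 to 0.875 m from the base axis. Payload 3.4 kg.
Tool frame: the origin (TCP) lies midway between the tips of the shut fingers; the grasp point (between the pads) lies 19 mm behind it; z points along the fingers, y is the line along which they close (so a half turn about z gives the same grasp; the last joint's range is limited). The gripper opens to 85 mm and grips with 20 to 120 N. Pads are 22 mm wide; open, the fingers measure 114 mm over their backs; the gripper's body (76 mm by 85 mm) begins 54 mm behind the grasp point. The pads swing forward as they close: fully open they stand 13 mm farther back than shut.
Start: joints at [1.141, 0.276, 1.505, -0, 1.361, -0.121], TCP at [0.175, 0.548, 0.231] pointing down, gripper open.
Joint ranges: [-2.89, 2.89], [-0.75, 2.08], [0.22, 2.7], [-1.18, 4.32], [0.11, 2.71], [-2.7, 2.7]. Speed limits (rad/s): [2.57, 2.57, 3.14, 3.14, 3.14, 3.14].

## Interface

Orientations are given as a unit quaternion [w, x, y, z].
In Python, from rig import * gives the robot as it stands.
- The arm moves only by the tool apply_moves, never from a script. Its argument "steps" is one flat list of numbers, 4 for each row, row after row: the shift along the world's x, y, z in cm, then the turn about the world's z in degrees. A call has 1 to 8 rows; each row is the pose to reach, as a shift and turn from the pose commanded when the call began; what a row does not reach only later rows make up. A row lasts 1/12 s, in which the tool goes at most 41.7 mm and 7.16 degrees, less where a joint would pass 70% of its speed; a pose out of reach is approached as far as the arm can. A call with a gripper value outside its range is refused whole. "jaw" is the closure in counts, from 0 (fully open) to 255 (shut), set as the call begins (left out, the last holds). The fingers move at their own pace and stop on an object; "newtons" is the grip in N (left out, the last holds). Time passes only in rows, so rows that repeat a pose let the fingers close. It gives the time, the measured TCP pose, the force, the opening and the grip force at its end, in the units of the state.
- get_state(): the state, without advancing time (a new reading comes with each control period).
- get_image(name): name is "side" or "top" or "wrist"; returns the picture (400x640x3 uint8, red, green, blue); there is no depth.
- calibration(name): a dict with "fx", "fy", "cx", "cy" (pixels), "xyz" and "rotation" of the camera in the world. Camera axes: x right, y up, looking along -z (the intrinsics and any distortion apply to the point x, -y, -z); pixel columns grow to the right and rows downward; lengths in m; the calibration is good to about 2 mm. A picture is of the moment at which its call begins: read the wrist's pose just before it. calibration takes no time and is no camera call; for the wrist camera it gives the pose at the moment of the call.
- sign_off(): hands the job in; it is judged then, once.
The state is a dict: "clock": time; "qpos": joint angles; "qd": joint speeds; "effort": joint torques, N m; "position": TCP position; "ee_rot": TCP orientation; "contact_force": force on the tool from outside, world axes, zero at the start; "moment": the same for the moment, N m; "width": finger opening in m; "gripper_force": force on a finger pad.
Only numpy, scipy, OpenCV 4.12 (cv2) and the standard library are available. Lean on these libraries where they do the work, as an engineer would, in place of code of your own. Each camera call takes 0.05 s, during which the arm holds its last target. There are 200 camera calls.

## Working session

There is one attempt and no reset: what is moved stays moved. The work goes in short steps, Python scripts to look and compute and a tool call to move; the robot and the scene stay as the last step left them, time stands still between calls to the robot, and variables do not carry over. Pictures are saved under pics/ and viewed, at most 12 in all, crops included, and the job is handed in when it is done.

Besides the shell and the picture viewer there is one more tool, called after ">>>" as name(argument=value, ...) on one line, values as JSON. apply_moves: Moves the arm, as the interface text tells. Its arguments: {"type":"object","properties":{"steps":{"type":"array","items":{"type":"number"}},"jaw":{"type":"number"},"newtons":{"type":"number"}},"required":["steps"]}

```bash
mkdir -p pics; cat > h.py <<'E'
from rig import *
import numpy as np, cv2
def save(n,img): cv2.imwrite(f'pics/{n}.png',img[:,:,::-1])
def ray(c,u,v):
    d=np.array([(u-c['cx'])/c['fx'],-(v-c['cy'])/c['fy'],-1.])
    R=np.array(c['rotation']); 
    if R.shape!=(3,3):
        from scipy.spatial.transform import Rotation as Q
        R=Q.from_quat(np.roll(R.ravel(),-1)).as_matrix()
    return np.array(c['xyz']),R@d
def onz(c,u,v,z):
    o,d=ray(c,u,v); return o+d*(z-o[2])/d[2]
E
python3 - <<'E'
from h import *
for n in('top','side'):
    c=calibration(n); print(n,c)
    save(n+'0',get_image(n))
print(get_state())
E
```

```text
top {'fx': 471.1990171172519, 'fy': 471.1990171172519, 'cx': 317.6593381276591, 'cy': 203.17194451372092, 'xyz': array([ 0.41399501, -0.12030237,  1.99447246]), 'rotation': array([ 0.71257709,  0.01934361, -0.01888181, -0.70107289])}
side {'fx': 379.121261422232, 'fy': 379.121261422232, 'cx': 317.0676778245472, 'cy': 198.04249847846424, 'xyz': array([ 0.59590625, -1.22208195,  0.69566062]), 'rotation': array([0.86772052, 0.49631326, 0.02003439, 0.01824482])}
{'clock': 0.1, 'qpos': array([ 1.14098017e+00,  2.76530176e-01,  1.50599630e+00,  3.88651656e-06,
        1.36070240e+00, -1.20981306e-01]), 'qd': array([-0.00114382, -0.00136444, -0.00592479, -0.00075154,  0.00022033,
       -0.00035726]), 'effort': array([ 5.54532689e-04, -4.17705989e+01, -2.46403867e+01, -2.12742539e-04,
        5.77515224e-03,  1.01777488e-05]), 'position': array([0.17456857, 0.54737123, 0.23053119]), 'ee_rot': array([-2.24298433e-04,  1.53804832e-01,  9.88100908e-01, -7.86766607e-04]), 'contact_force': array([ 0.12866738,  0.05444802, -0.40981981]), 'moment': array([ 0.02447434, -0.00103585,  0.02863893]), 'gripper_force': 0.0, 'width': 0.08548531896421509}
```

View pics/top0.png

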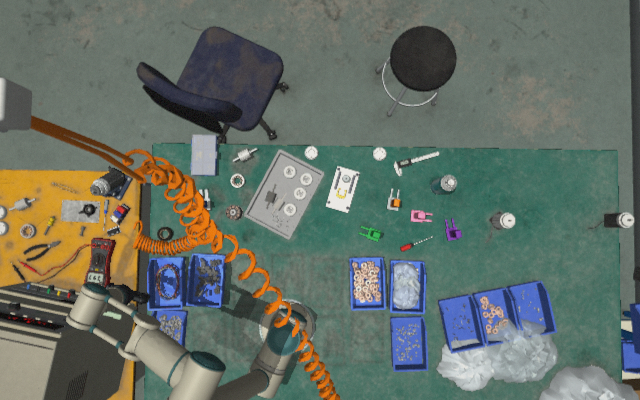

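View pics/side0.png

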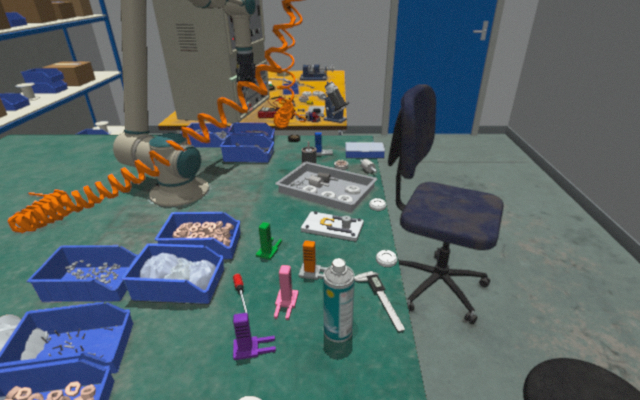

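The top view shows the white fixture plate at about (343,189) with the clip and shaft on it, and the orange fork at (395,199). The blue fork is under the hose at about (207,198). In the side view the orange fork is at (309,260), the plate at (333,225), and a spray can at (338,310) is near the fork.

```bash
python3 - <<'E'
from h import *
im=cv2.imread('pics/top0.png'); c=calibration('top')
crop=im[150:225,310:420]; cv2.imwrite('pics/crop1.png',cv2.resize(crop,None,fx=7,fy=7,interpolation=cv2.INTER_CUBIC))
hsv=cv2.cvtColor(im,cv2.COLOR_BGR2HSV)
def blob(m,box):
    z=np.zeros_like(m);x0,y0,x1,y1=box;z[y0:y1,x0:x1]=m[y0:y1,x0:x1]
    k=max(cv2.findContours(z,0,2)[0],key=cv2.contourArea);return k
k=blob(cv2.inRange(hsv,(5,150,100),(20,255,255)),(380,180,410,220)); r=cv2.minAreaRect(k);print('orange',r,onz(c,*r[0],.09))
k=blob(cv2.inRange(hsv,(0,0,190),(180,40,255)),(322,160,364,216)); r=cv2.minAreaRect(k)
print('plate',r,onz(c,*r[0],.016));print([onz(c,*p,.016)[:2].round(4) for p in cv2.boxPoints(r)])
E
```

```text
orange ((396.0, 202.5), (7.0, 6.0), 90.0) [ 0.52493078 -0.43524287  0.09      ]
plate ((342.0927429199219, 189.11038208007812), (23.119998931884766, 41.91999816894531), 16.26020622253418) [ 0.58202853 -0.22006466  0.016     ]
[array([ 0.5097, -0.1497]), array([ 0.6806, -0.1967]), array([ 0.6547, -0.2907]), array([ 0.484 , -0.2434])]
```

View pics/crop1.png

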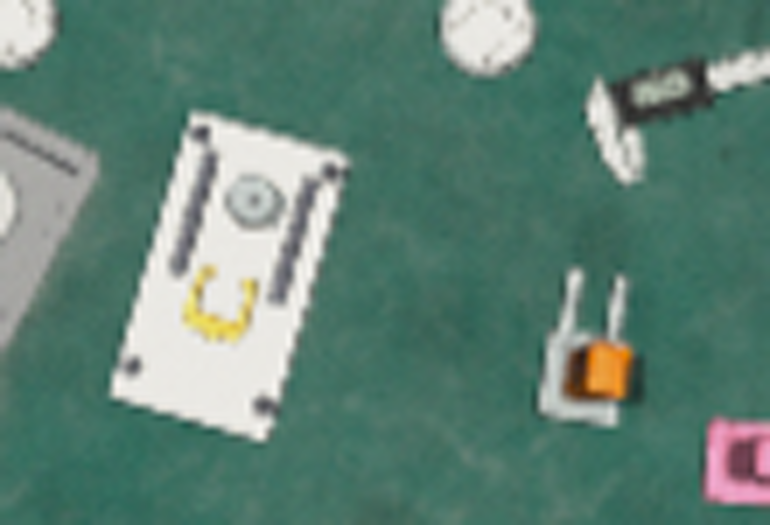

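```bash
python3 - <<'E'
from h import *
from scipy.spatial.transform import Rotation as Q
T=calibration('top');S=calibration('side')
R=Q.from_quat(np.roll(T['rotation'],-1)).as_matrix()
def proj(p):
    q=R.T@(p-T['xyz']);return np.array([T['cx']-T['fx']*q[0]/q[2],T['cy']+T['fy']*q[1]/q[2]])
pl=np.array([(35,122),(130,160),(175,185),(195,220),(230,245),(260,285),(300,320),(335,390)],float)
t=np.linspace(0,7,400);pl=np.c_[np.interp(t,range(8),pl[:,0]),np.interp(t,range(8),pl[:,1])]
for uv in [(292,10),(280,30),(240,70),(215,115),(170,150),(100,185),(20,220),(285,110),(300,85)]:
    o,d=ray(S,*uv); best=[]
    for s in np.linspace(.4,2.6,221):
        p=o+d*s
        if -.02<p[2]<1.6: best.append((np.linalg.norm(pl-proj(p),axis=1).min(),*p.round(2)))
    best.sort();print(uv,[tuple(np.round(b,2)) for b in best[:3]])
E
```

```text
(292, 10) [(np.float64(0.07), np.float64(0.43), np.float64(0.24), np.float64(0.59)), (np.float64(2.48), np.float64(0.43), np.float64(0.23), np.float64(0.59)), (np.float64(2.68), np.float64(0.43), np.float64(0.25), np.float64(0.59))]
(280, 30) [(np.float64(0.87), np.float64(0.39), np.float64(0.19), np.float64(0.53)), (np.float64(1.51), np.float64(0.39), np.float64(0.2), np.float64(0.53)), (np.float64(3.23), np.float64(0.39), np.float64(0.18), np.float64(0.54))]
(240, 70) [(np.float64(0.42), np.float64(0.26), np.float64(0.1), np.float64(0.42)), (np.float64(2.58), np.float64(0.26), np.float64(0.11), np.float64(0.42)), (np.float64(3.05), np.float64(0.26), np.float64(0.09), np.float64(0.42))]
(215, 115) [(np.float64(1.02), np.float64(0.17), np.float64(0.04), np.float64(0.28)), (np.float64(1.31), np.float64(0.17), np.float64(0.03), np.float64(0.29)), (np.float64(3.23), np.float64(0.16), np.float64(0.05), np.float64(0.28))]
(170, 150) [(np.float64(1.1), np.float64(0.03), np.float64(-0.07), np.float64(0.2)), (np.float64(1.65), np.float64(0.04), np.float64(-0.08), np.float64(0.2)), (np.float6
[... 310 characters left out ...]
20) [(np.float64(44.52), np.float64(-0.37), np.float64(-0.3), np.float64(0.07)), (np.float64(44.57), np.float64(-0.36), np.float64(-0.31), np.float64(0.07)), (np.float64(44.62), np.float64(-0.38), np.float64(-0.3), np.float64(0.06))]
(285, 110) [(np.float64(0.29), np.float64(0.38), np.float64(0.26), np.float64(0.23)), (np.float64(1.53), np.float64(0.38), np.float64(0.25), np.float64(0.24)), (np.float64(1.85), np.float64(0.38), np.float64(0.27), np.float64(0.23))]
(300, 85) [(np.float64(0.68), np.float64(0.44), np.float64(0.32), np.float64(0.32)), (np.float64(1.76), np.float64(0.44), np.float64(0.31), np.float64(0.32)), (np.float64(3.13), np.float64(0.44), np.float64(0.33), np.float64(0.31))]
```

>>> apply_moves(steps=[0, 0, 4, 0, 0, 0, 8, 0, 0, -1, 12, 0, 0, -3, 16, 0, 0, -5, 20, 0, 0, -7, 24, 0, 0, -9, 28, 0, 0, -11, 32, 0])

```text
clock: 0.77
position: [0.1744, 0.4433, 0.5392]
ee_rot: [-0.0, 0.154, 0.988, -0.0]
contact_force: [0.6, -0.3, 0.1]
width: 0.0853
gripper_force: 0.0
```

>>> apply_moves(steps=[1, -3, 2, 0, 2, -6, 4, 0, 4, -10, 6, 0, 6, -14, 7, 0, 8, -18, 7, 0, 10, -22, 7, 0, 12, -26, 7, 0, 13, -30, 7, 0])

```text
clock: 1.43
position: [0.2996, 0.1616, 0.6071]
ee_rot: [-0.0, 0.153, 0.988, -0.0]
contact_force: [1.6, 0.0, 0.2]
width: 0.0853
gripper_force: 0.0
```

```bash
python3 - <<'E'
from h import *
s=get_state();print(s['qpos'],s['effort'],s['position'])
save('side1',get_image('side'))
E
```

```text
[ 2.89275003e-01 -6.14905384e-02  9.83565913e-01 -4.41913581e-05
  2.21972728e+00 -9.73417812e-01] [  8.56120259 -22.51171231 -24.09668148   0.11829563   0.48651494
   1.24063745] [0.29963507 0.16157352 0.60709474]
```

View pics/side1.png

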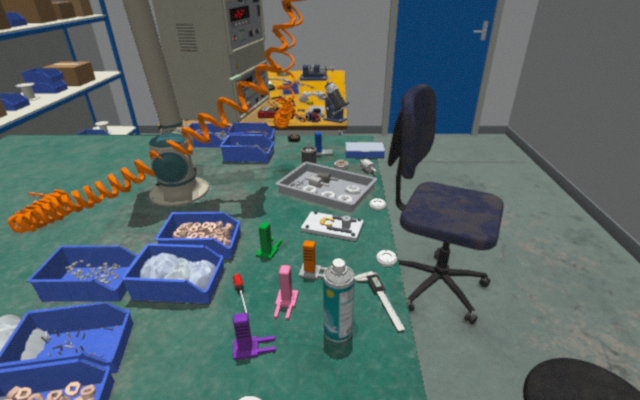

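>>> apply_moves(steps=[1, -4, 0, 0, 2, -8, 0, 0, 3, -12, 0, 0, 4, -16, 0, 0, 6, -19, 0, 0, 8, -22, -1, 0, 10, -25, -2, 0, 12, -28, -3, 0])

```text
clock: 2.15
position: [0.4192, -0.1184, 0.5772]
ee_rot: [0.0, 0.154, 0.988, 0.0]
contact_force: [1.6, 1.1, 0.5]
width: 0.0853
gripper_force: 0.0
```

>>> apply_moves(steps=[1, -3, -2, 1, 2, -6, -4, 3, 3, -9, -6, 5, 4, -12, -8, 7, 5, -15, -11, 9, 6, -18, -14, 9, 7, -21, -17, 9, 8, -24, -20, 9])

```text
clock: 2.82
position: [0.4972, -0.3525, 0.3811]
ee_rot: [-0.0, 0.076, 0.997, 0.0]
contact_force: [-0.1, -0.1, -0.1]
width: 0.085
gripper_force: 0.0
```

```bash
python3 - <<'E'
from h import *
s=get_state();print(s['qpos'],s['position'],s['ee_rot'],s['qd'].round(2))
c=calibration('wrist');print(c)
save('w1',get_image('wrist'))
E
```

```text
[-7.30938321e-01  2.90614781e-01  1.12479974e+00  2.96527815e-04
  1.72702531e+00 -2.14974373e+00] [ 0.49722484 -0.35246187  0.38109148] [-2.46726064e-04  7.58993806e-02  9.97115381e-01  3.74175655e-04] [-0.31  0.47  0.16  0.01 -0.63 -0.3 ]
{'fx': 321.1511743208642, 'fy': 321.1511743208642, 'cx': 321.13326873068604, 'cy': 203.49449092114293, 'xyz': array([ 0.42654006, -0.34226417,  0.52470353]), 'rotation': array([ 0.75087108, -0.10742618, -0.09285788,  0.64500361])}
```

View pics/w1.png

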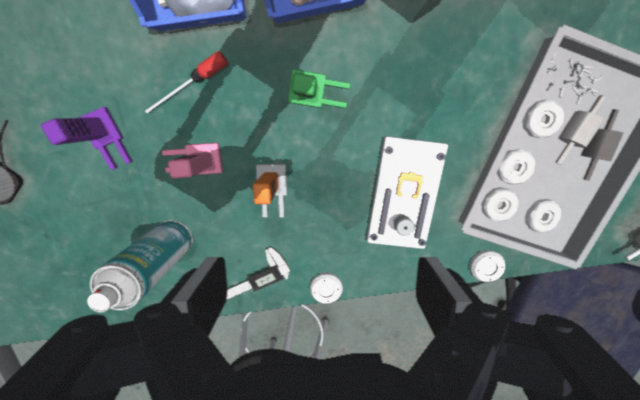

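The wrist view shows the orange fork at (268,190) with its prongs pointing down the image to (273,216). The plate centre is at (408,192), the clip at (410,185) with its mouth toward the shaft, and the shaft at (404,226).

```bash
cat > m.py <<'E'
from h import *
def blobs(m,box):
    z=np.zeros_like(m);x0,y0,x1,y1=box;z[y0:y1,x0:x1]=m[y0:y1,x0:x1]
    return sorted(cv2.findContours(z,0,1)[0],key=cv2.contourArea)[::-1]
def pts(c,k,z): return np.array([onz(c,*p,z)[:2] for p in k.reshape(-1,2)])*1000
def rect(P):
    r=cv2.minAreaRect(P.astype(np.float32)); return np.round(r[0],1),np.round(r[1],1),round(r[2],1)
E
python3 - <<'E'
from m import *
c=calibration('wrist');im=get_image('wrist');save('w2',im)
hsv=cv2.cvtColor(im,cv2.COLOR_RGB2HSV)
cv2.imwrite('pics/w2c.png',cv2.resize(im[120:260,230:460,::-1],None,fx=3.4,fy=3.4,interpolation=cv2.INTER_CUBIC))
print(get_state()['position'],c['xyz'])
k=blobs(cv2.inRange(hsv,(0,0,170),(180,50,255)),(360,120,455,260))[0];print('plate',rect(pts(c,k,.016)))
k=np.concatenate(blobs(cv2.inRange(hsv,(20,110,120),(35,255,255)),(375,150,440,215)));print('clip',rect(pts(c,k,.022)))
k=blobs(cv2.inRange(hsv,(5,150,80),(18,255,255)),(240,150,300,225))[0];x=cv2.boundingRect(k);print('or',x,cv2.minAreaRect(k))
k=blobs(cv2.inRange(hsv,(0,0,110),(180,50,255)),(240,150,300,225))[0];print('foot',rect(pts(c,k,.01)))
E
```

```text
[ 0.49634052 -0.35407943  0.37471802] [ 0.42771278 -0.34702096  0.51696861]
plate (array([ 581.1, -225. ]), array([100.8, 180.7]), 74.5)
clip (array([ 562. , -220.2]), array([33.6, 33.8]), 73.8)
or (255, 176, 24, 31) ((266.5, 191.0), (30.0, 23.0), 90.0)
foot (array([ 542.9, -439.8]), array([47.4, 90.1]), 85.5)
```

View pics/w2c.png

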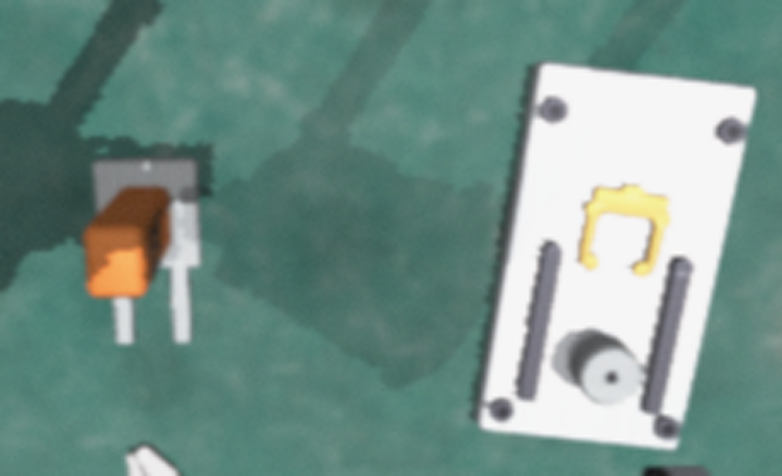

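The crop shows the fork at left with its prongs ending at (125,342) and (181,342). The clip, at (625,235), is nearly in line with the rails, and the shaft top is at (608,375).

>>> apply_moves(steps=[0, -2, -3, 1, 1, -4, -6, 2, 2, -6, -9, 3, 2.5, -8, -12, 4, 2.8, -8.4, -15, 4.2, 2.8, -8.4, -17.5, 4.2, 2.8, -8.4, -17.5, 4.2, 2.8, -8.4, -17.5, 4.2], jaw=0)

```text
clock: 3.58
position: [0.5248, -0.4344, 0.2073]
ee_rot: [-0.001, 0.039, 0.999, 0.001]
contact_force: [-0.1, -1.1, 0.6]
width: 0.0852
gripper_force: 0.0
```

```bash
python3 - <<'E'
from m import *
c=calibration('wrist');im=get_image('wrist');save('w3',im)
s=get_state();q=s['ee_rot'];print(s['position'],np.degrees(2*np.arctan2(q[2],q[1]))-90,s['qpos'],abs(s['qd']).max(),c['xyz'])
hsv=cv2.cvtColor(im,cv2.COLOR_RGB2HSV)
for n,m,z in(('or',cv2.inRange(hsv,(5,150,80),(18,255,255)),.1),('foot',cv2.inRange(hsv,(0,0,110),(180,50,255)),.01)):
  for k in blobs(m,(120,60,420,330))[:3]: print(n,cv2.contourArea(k),cv2.boundingRect(k),rect(pts(c,k,z)))
E
```

```text
[ 0.52561711 -0.43524194  0.20938831] 85.53667168383168 [-7.93637717e-01  4.49202882e-01  1.29003663e+00  2.80734093e-04
  1.40119984e+00 -2.28658149e+00] 0.036656868259025636 [ 0.45369132 -0.42966196  0.35100744]
or 1155.0 (302, 166, 28, 50) (array([ 515.9, -438.4]), array([21.7, 40.7]), 84.6)
foot 1006.0 (295, 152, 46, 83) (array([ 542.2, -441.8]), array([48.4, 91.1]), 82.1)
foot 718.5 (295, 276, 34, 48) (array([ 673.4, -457.9]), array([69.6, 27.9]), 23.4)
foot 420.0 (127, 260, 57, 61) (array([ 649.2, -642.2]), array([ 10.4, 112.3]), 41.3)
```

View pics/w3.png

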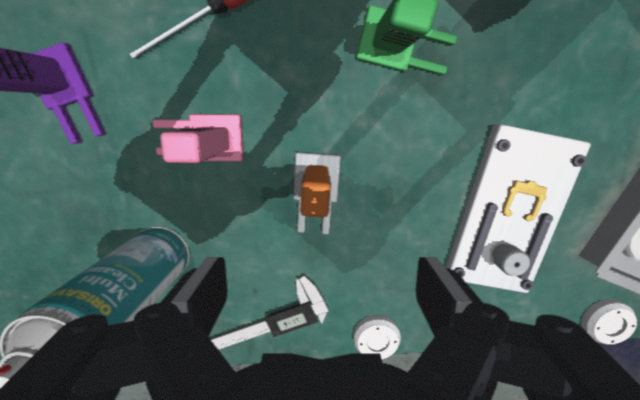

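The wrist view shows the fork centred at (317,192), its prongs pointing toward (314,232). The pink look-alike's nearest edge, at (243,140), is about 8 cm away.

>>> apply_moves(steps=[-0.2, -0.4, -3, -1, -0.2, -0.4, -6, -1, -0.2, -0.4, -9, -1, -0.2, -0.4, -12, -1, -0.2, -0.4, -14, -1, -0.2, -0.4, -15.3, -1, -0.2, -0.4, -15.3, -1, -0.2, -0.4, -15.3, -1])

```text
clock: 4.3
position: [0.5242, -0.4403, 0.0572]
ee_rot: [0.001, 0.048, 0.999, -0.001]
contact_force: [-0.1, -0.5, 0.4]
width: 0.0854
gripper_force: 0.0
```

>>> apply_moves(steps=[0, 0, 0, 0, 0, 0, 0, 0, 0, 0, 0, 0, 0, 0, 0, 0, 0, 0, 0, 0, 0, 0, 0, 0, 0, 0, 0, 0, 0, 0, 0, 0], jaw=255, newtons=60)

```text
clock: 4.97
position: [0.5231, -0.4397, 0.0558]
ee_rot: [0.0, 0.048, 0.999, -0.0]
contact_force: [-1.0, 0.9, 5.4]
width: 0.0241
gripper_force: 58.2
```

>>> apply_moves(steps=[0, 0, 2, 0, 0, 0, 5, 0, 0, 3, 7, 0, -0.7, 6, 7, -1, -1.5, 9, 7, -3, -2.5, 12, 7, -5, -3.5, 15, 7, -7, -4, 18, 7, -9])

```text
clock: 5.63
position: [0.4807, -0.2575, 0.1237]
ee_rot: [-0.002, 0.127, 0.992, 0.001]
contact_force: [0.8, 0.1, -3.4]
width: 0.0234
gripper_force: 58.5
```

>>> apply_moves(steps=[-0.5, 2, 0, 0, -1, 4, 0, 0, -1.5, 6.6, 0, -1, -1.5, 6.6, 0, -1, -1.5, 6.6, 0, -1, -1.5, 6.6, 0, -1])

```text
clock: 6.13
position: [0.468, -0.1938, 0.1246]
ee_rot: [-0.0, 0.134, 0.991, -0.0]
contact_force: [0.6, -0.5, -3.7]
width: 0.0235
gripper_force: 58.7
```

```bash
python3 - <<'E'
from m import *
c=calibration('wrist');im=get_image('wrist');save('w4',im)
s=get_state();q=s['ee_rot'];print(s['position'],np.degrees(2*np.arctan2(q[2],q[1]))-180,abs(s['qd']).max(),c['xyz'],s['contact_force'],s['width'])
E
```

```text
[ 0.46829024 -0.19421442  0.1246723 ] -15.486635128014314 0.010340578037610626 [ 0.3990697  -0.17519163  0.26815692] [-0.36168852 -0.51257435 -2.55701478] 0.023457407510432952
```

View pics/w4.png

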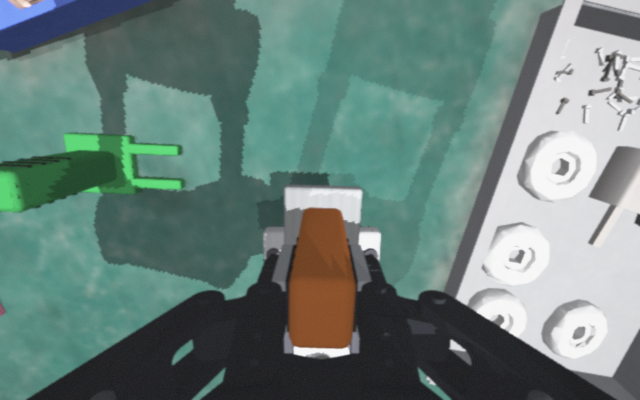

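The fork is held straight, with the back edge of its foot running from (285,187) to (362,187). The tray edge at (475,250) is well clear.

```bash
python3 - <<'E'
from m import *
from scipy.spatial.transform import Rotation as Q
im=cv2.imread('pics/w4.png');c=calibration('wrist');p=get_state()['position']
hsv=cv2.cvtColor(im,cv2.COLOR_BGR2HSV)
k=blobs(cv2.inRange(hsv,(0,0,150),(180,50,255)),(255,170,385,205))[0].reshape(-1,2)
top=np.array([[u,k[k[:,0]==u,1].min()] for u in range(290,358,4) if (k[:,0]==u).any()])
P=np.array([onz(c,u,v,.079)[:2] for u,v in top])-p[:2]
a=np.radians(-15.5);ex=np.array([np.cos(a),np.sin(a)]);ey=np.array([-ex[1],ex[0]])
l=P@ex*1000;t=P@ey*1000;print('x',l.round(1),'slope deg',np.degrees(np.polyfit(t,l,1)[0]))
r=k[:,0].min(),k[:,0].max();print(r)
for u in(285,362):print((onz(c,u,190,.079)[:2]-p[:2])@ey*1000)
E
```

```text
x [-26.3 -26.3 -26.3 -25.7 -25.7 -25.7 -25.7 -25.7 -25.7 -25.7 -25.7 -25.7
 -25.7 -25.1 -25.1 -25.1 -25.1] slope deg 1.6463791261159846
(np.int32(285), np.int32(362))
-22.398567364346583
24.31305484417478
```

>>> apply_moves(steps=[0, 0, -2, 0, 0, 0, -4, 0, 0, 0, -5.1, 0, 0, 0, -5.1, 0, 0, 0, -5.1, 0])

```text
clock: 6.6
position: [0.4681, -0.1944, 0.0735]
ee_rot: [-0.0, 0.135, 0.991, 0.0]
contact_force: [-0.5, -0.3, -3.9]
width: 0.0234
gripper_force: 58.7
```

>>> apply_moves(steps=[0.48, -0.13, 0, 0, 0.96, -0.27, 0, 0, 1.45, -0.4, 0, 0, 1.93, -0.53, 0, 0, 2.41, -0.67, 0, 0, 2.89, -0.8, 0, 0, 3.37, -0.94, 0, 0, 3.37, -0.94, 0, 0])

```text
clock: 7.27
position: [0.5032, -0.2035, 0.0741]
ee_rot: [0.001, 0.135, 0.991, -0.0]
contact_force: [0.7, -0.1, -3.0]
width: 0.0233
gripper_force: 58.7
```

```bash
python3 - <<'E'
from m import *
s=get_state();print(s['position'],s['contact_force'],s['width'])
im=get_image('side')
cv2.imwrite('pics/s2.png',cv2.resize(im[180:270,270:390,::-1],None,fx=6,fy=6,interpolation=cv2.INTER_CUBIC))
E
```

```text
[ 0.50322636 -0.20352965  0.0740745 ] [ 0.71501113 -0.09481822 -2.96346486] 0.02332358212526782
```

View pics/s2.png

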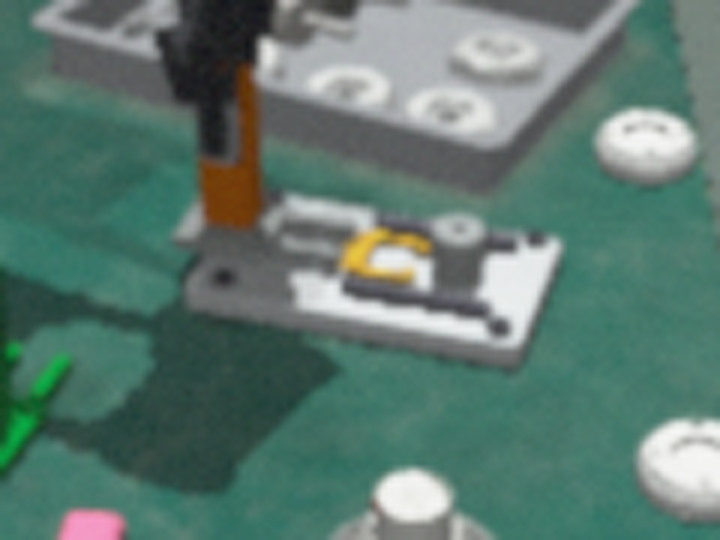

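The side crop shows the prongs at (340,265) in contact behind the clip, between the rails and in line with the shaft at (458,250).

>>> apply_moves(steps=[0.4, -0.11, 0, 0, 0.8, -0.22, 0, 0, 1.2, -0.33, 0, 0, 1.6, -0.45, 0, 0, 2.0, -0.55, 0, 0, 2.4, -0.67, 0, 0, 2.7, -0.75, 0, 0, 2.7, -0.75, 0, 0])

```text
clock: 7.98
position: [0.5288, -0.2105, 0.0735]
ee_rot: [-0.0, 0.135, 0.991, 0.0]
contact_force: [-1.1, 0.0, -3.5]
width: 0.0235
gripper_force: 58.7
```

>>> apply_moves(steps=[0.2, -0.06, 0, 0, 0.4, -0.11, 0, 0, 0.6, -0.17, 0, 0, 0.75, -0.21, 0, 0, 0.75, -0.21, 0, 0, 0.75, -0.21, 0, 0])

```text
clock: 8.48
position: [0.5364, -0.2126, 0.074]
ee_rot: [0.0, 0.135, 0.991, -0.0]
contact_force: [0.0, 0.4, -4.1]
width: 0.0232
gripper_force: 58.8
```

```bash
python3 - <<'E'
from m import *
s=get_state();d=s['position'][:2]-[.6245,-.237];a=np.radians(-15.5);print(s['position'],d@[np.cos(a),np.sin(a)]+.064,d@[-np.sin(a),np.cos(a)],s['contact_force'])
im=get_image('side')
cv2.imwrite('pics/s3.png',cv2.resize(im[180:270,270:390,::-1],None,fx=6,fy=6,interpolation=cv2.INTER_CUBIC))
E
```

```text
[ 0.53643994 -0.21263914  0.07404259] -0.027367515015343902 -5.816078585994489e-05 [ 0.00933537  0.42575056 -4.10108483]
```

View pics/s3.png

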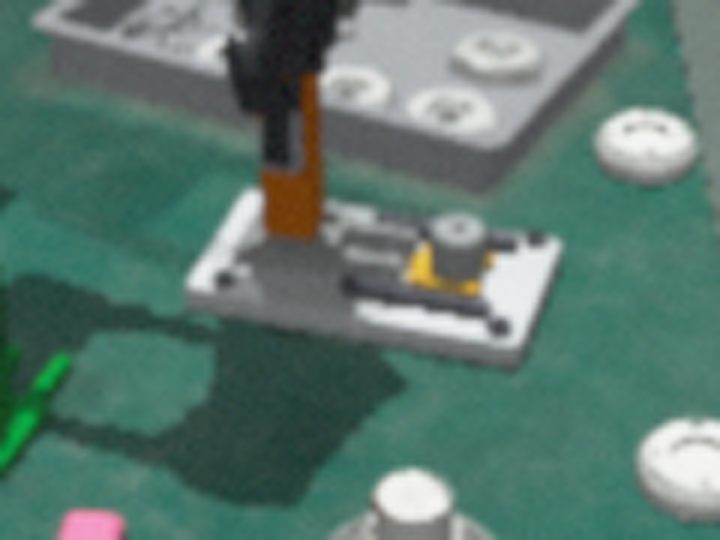

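The clip now sits round the shaft at (450,268), and the push force has dropped to zero, which suggests it snapped in. I'll press a little further to feel the stop.

>>> apply_moves(steps=[0.1, -0.03, 0, 0, 0.2, -0.06, 0, 0, 0.3, -0.08, 0, 0, 0.3, -0.08, 0, 0, 0.3, -0.08, 0, 0])

```text
clock: 8.95
position: [0.5392, -0.2134, 0.0739]
ee_rot: [0.0, 0.135, 0.991, 0.0]
contact_force: [0.9, 0.2, -2.7]
width: 0.0236
gripper_force: 58.8
```

>>> apply_moves(steps=[0.1, -0.03, 0, 0, 0.2, -0.06, 0, 0, 0.2, -0.06, 0, 0, 0.2, -0.06, 0, 0])

```text
clock: 9.28
position: [0.5398, -0.2134, 0.0736]
ee_rot: [-0.001, 0.135, 0.991, 0.0]
contact_force: [-3.9, 1.8, -1.1]
width: 0.0235
gripper_force: 58.8
```

>>> apply_moves(steps=[0.1, -0.03, 0, 0, 0.2, -0.06, 0, 0, 0.2, -0.06, 0, 0, 0.2, -0.06, 0, 0])

```text
clock: 9.62
position: [0.5402, -0.2135, 0.0734]
ee_rot: [-0.003, 0.135, 0.991, 0.001]
contact_force: [-6.6, 1.9, 0.2]
width: 0.023
gripper_force: 59.1
```

>>> apply_moves(steps=[-0.5, 0.14, 0, 0, -1.5, 0.42, 0, 0, -3, 0.83, 0, 0, -4.5, 1.25, 0, 0, -5.4, 1.5, 1, 0, -5.4, 1.5, 4, 0, -5.4, 1.5, 7, 0, -5.4, 1.5, 7, 0])

```text
clock: 10.28
position: [0.4935, -0.2019, 0.1507]
ee_rot: [0.007, 0.135, 0.991, -0.003]
contact_force: [1.5, -1.1, -2.1]
width: 0.0235
gripper_force: 59.5
```

>>> apply_moves(steps=[0, -3, 0, 0, 0.5, -6, 0, 0, 0.8, -9, 0, 0, 1, -12, 0, 0, 1.2, -15, 0, 0, 1.4, -18, 0, 0, 1.5, -20, 0, 0, 1.5, -20, 0, 0])

```text
clock: 10.95
position: [0.5049, -0.4053, 0.144]
ee_rot: [0.002, 0.136, 0.991, -0.003]
contact_force: [1.0, -0.3, -2.7]
width: 0.0235
gripper_force: 60.0
```

```bash
python3 - <<'E'
from m import *
c=calibration('wrist');s=get_state();print(s['position'],s['contact_force'])
w=get_image('wrist')[:,:,::-1];sd=get_image('side')[:,:,::-1]
r=lambda i:cv2.resize(i,(400,300),interpolation=cv2.INTER_CUBIC)
t=get_image('top')[:,:,::-1]
v=lambda i:cv2.resize(i,(390,292),interpolation=cv2.INTER_CUBIC)
cv2.imwrite('pics/m4.png',np.vstack([np.hstack([v(sd[200:245,300:360]),v(sd[195:285,250:370])]),np.hstack([v(t[160:215,320:393]),v(w)])]))
E
```

```text
[ 0.50488567 -0.40532459  0.14397735] [ 1.03789458 -0.32924308 -2.71336152]
```

View pics/m4.png

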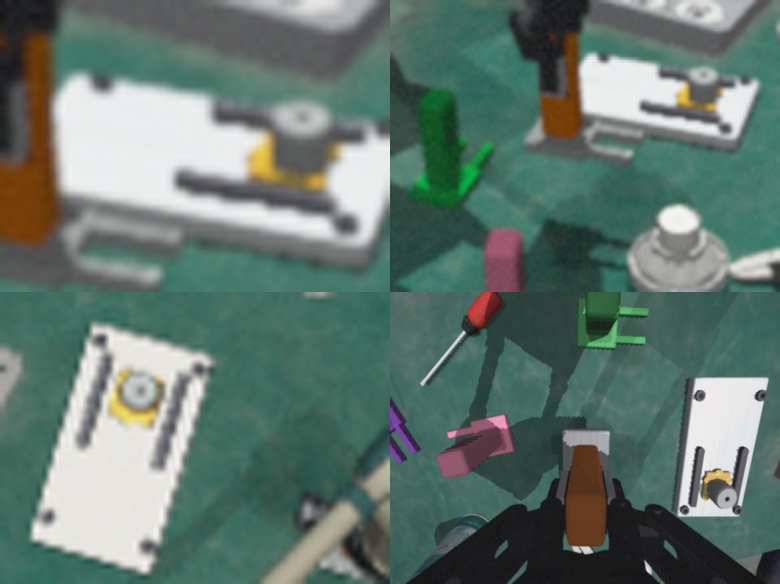

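The clip sits round the shaft in both views: (300,165) in the side crop and (137,393) in the top crop. The fork is off the fixture, over clear bench.

>>> apply_moves(steps=[0, 0, -2.5, 0, 0, 0, -5, 0, 0, 0, -7, 0, 0, 0, -8, 0, 0, 0, -8.3, 0, 0, 0, -8.6, 0, 0, 0, -8.6, 0, 0, 0, -8.6, 0])

```text
clock: 11.77
position: [0.505, -0.4, 0.0593]
ee_rot: [0.001, 0.135, 0.991, -0.001]
contact_force: [0.4, -0.0, -3.1]
width: 0.0233
gripper_force: 59.9
```

>>> apply_moves(steps=[0, 0, -0.1, 0, 0, 0, -0.2, 0, 0, 0, -0.3, 0, 0, 0, -0.3, 0, 0, 0, -0.3, 0])

```text
clock: 12.18
position: [0.5045, -0.4, 0.0558]
ee_rot: [0.001, 0.135, 0.991, -0.0]
contact_force: [-0.3, -0.2, 1.8]
width: 0.0233
gripper_force: 60.5
```

Touching the bench, so I'll release and retreat.

>>> apply_moves(steps=[0, 0, 0, 0, 0, 0, 0, 0, 0, 0, 0, 0, 0, 0, 0, 0, 0, 0, 0, 0, 0, 0, 0, 0, 0, 0, 0, 0, 0, 0, 0, 0], jaw=0)

```text
clock: 12.85
position: [0.5041, -0.3995, 0.0549]
ee_rot: [-0.0, 0.135, 0.991, 0.0]
contact_force: [0.2, 1.2, -0.1]
width: 0.0854
gripper_force: 0.0
```

>>> apply_moves(steps=[0, 0, 2, 0, 0, 0, 4, 0, 0, 0, 7, 0, 0, 0, 10, 0, 0, 0, 13, 0, 0, 0, 16, 0, 0, 0, 19, 0, 0, 0, 22, 0])

```text
clock: 13.52
position: [0.5039, -0.3993, 0.2765]
ee_rot: [0.0, 0.135, 0.991, 0.0]
contact_force: [0.9, -0.3, 0.5]
width: 0.0851
gripper_force: 0.0
```

```bash
python3 - <<'E'
from m import *
s=get_state();print(s['position'],s['width'],s['contact_force'])
w=get_image('wrist')[:,:,::-1];sd=get_image('side')[:,:,::-1]
cv2.imwrite('pics/m5.png',np.hstack([cv2.resize(sd[190:290,240:380],(390,280)),cv2.resize(w,(400,280))]))
E
```

```text
[ 0.50391141 -0.39931112  0.27649422] 0.08513965221074751 [ 0.86978301 -0.2920745   0.49740718]
```

View pics/m5.png

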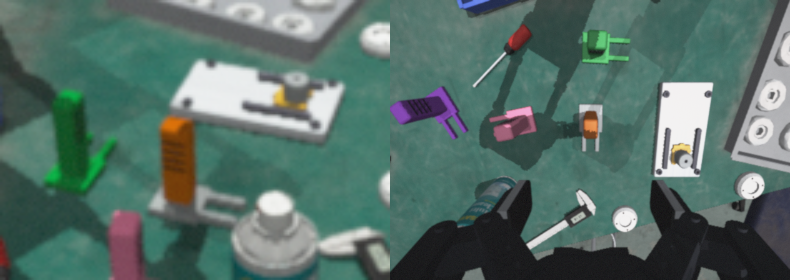

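The orange fork stands upright on the bench at (178,170) in the side crop, clear of the fixture. The clip is home at (295,95) and the gripper is free.

```bash
python3 -c "
from rig import *
print(sign_off())"
```

```text
the job is handed in; nothing more can be done
None
```

The orange fork pushed the clip onto the shaft until it met a firm stop, and the pictures show it home; the fork now stands upright on the bench off the fixture, I never went near the blue fork, and the job was handed in at about 14 s.

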